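# Shut up the fittings cabinet

### The arm

A 7-joint arm with a two-finger parallel gripper is mounted at the origin on the work surface. World frame = base frame: x ahead of the robot, y to its left, z up, the work surface at z = 0. Lengths are in m, angles in rad, forces in N, time in s.
With the tool pointing down it reaches from about 0.35 to 0.9 m from the base axis. Payload 19.9 kg.
Tool frame: the origin (TCP) lies between the finger pads; the fingertips stand 19 mm ahead of it and the grasp point (between the pads) is the TCP; z points along the fingers, y is the direction in which the jaws open and shut (so a half turn about z gives the same grasp; the last joint's range is limited). The gripper opens to 94 mm and grips with 3 to 60 N. Pads are 16 mm wide; open, the fingers measure 119 mm over their backs; the gripper's body (75 mm by 177 mm) begins 78 mm behind the grasp point.
Start: joints at [1.24, 0.417, -0.01, 1.614, 0.005, 1.111, -0.053], TCP at [0.179, -0.599, 0.224] pointing down, gripper open.
Joint ranges: [-2.81, 2.81], [-0.39, 2.02], [-1.27, 1.25], [0.06, 2.57], [-1.19, 4.33], [0.19, 2], [-2.82, 2.82]. Speed limits (rad/s): [1.89, 1.89, 2.39, 2.39, 3.01, 3.01, 3.01].

### API

Orientations are given as a 3x3 rotation matrix whose columns are the frame's x, y, z axes.
In Python, from rig import robot gives the robot as it stands. Calls block until the motion is done:
- robot.move_ptp(position, orientation): joint-space move of the TCP to a pose.
- robot.move_linear(position, velocity=0.15, frame=None, threshold=None): straight line of the TCP; frame=None keeps the orientation; velocity is the mean speed in m/s. With threshold (N) it stops when the force on the tool has changed by that much, and returns True; else False.
- robot.goto_joints(angles): joint-space move.
- robot.gripper_to(opening): finger opening in m; the grip force is fixed at half the most; returns when the fingers have stopped.
- robot.pause(seconds).
- robot.ik(position, orientation): joint angles nearest the present ones, or None.
- robot.get_state(): the state.
- robot.grab_frame(name): name is "scene" or "side" or "wrist"; returns the picture (384x512x3 uint8, red, green, blue); there is no depth.
- robot.camera_info(name): a dict with "fx", "fy", "cx", "cy" (pixels), "rvec" (rotation vector, rad) and "tvec" (3), from world to camera coordinates, as OpenCV has them. Camera axes: x right, y down, z forward; pixel columns grow to the right and rows downward; lengths in m; the calibration is good to about 2 mm. A picture is of the moment at which its call begins: read the wrist's pose just before it. camera_info takes no time and is no camera call; for the wrist camera it gives the pose at the moment of the call.
A pose or a line that the arm cannot do raises robot.PlanningError and nothing moves.
- robot.sign_off(): hands the job in, once; it reports no verdict.
The state is a dict: "time": time; "qpos": joint angles; "joint_vel": joint speeds; "effort": joint torques, N m; "ee_pos": TCP position; "tool_rot": TCP orientation; "force": force on the tool from outside, world axes, zero at the start; "moment": the same for the moment, N m; "opening": finger opening in m.
Only numpy, scipy, OpenCV 4.12 (cv2) and the standard library are available. Lean on these libraries where they do the work, as an engineer would, in place of code of your own. Each camera call takes 0.05 s, during which the arm holds its last target. There are 200 camera calls.

### The job

Shut up the fittings cabinet on the bench: with the fingertips push both steel drawers fully home against their stops, then swing the cabinet door right shut over them. The drawers only slide, never lift them, and leave everything else on and around the cabinet where it stands.

Things in the scene. Friction and masses are not known exactly. Their poses are not given: they have to be found in the camera images.
- cabinet: pale blue steel stores unit fixed to the bench, 260 deep (x) x 500 wide (y) x 155 high mm; origin at the centre of its underside, x from front to back, y to its left seen from the robot, z up. Front frame at x = -130, turned up to 18 degrees. y -17 to 250: two open pigeonholes, not part of the job; y -250 to -23: bay of two drawers with a door, roof underside at z = 143
- drawer_left_front (a point): mid-width point on the outer face of the left drawer's front, 115 above the bench; its x points into the cabinet. Loose grey steel drawer 240 long x 102 wide, front 122 high (top edge 134 above the bench), 0.6 to 1.1 kg, on the bay floor with 3 mm side play; slides at 2.5 to 8 N and stays where left. A pull lip 10 deep sits 61 lower. At the start 50 to 90 out of the bay
- drawer_left_home (a point): where that point is when the left drawer is home on its stop, flush with the front frame: (-130, -77, 115) in the cabinet's frame; fixed to the cabinet, same axes
- drawer_right_front (a point): the same point on the right drawer, which is of the same build, beside the left one on the hinge side of the bay; at the start also 50 to 90 out
- drawer_right_home (a point): where that point is when the right drawer is home on its stop: (-130, -190, 115) in the cabinet's frame; fixed to the cabinet, same axes
- door (a joint): door angle in rad: 0 shut flat on the front frame, growing as it swings out towards the robot and round to the right; 1.9 to 2.4 at the start, stop at 2.6. Pale blue pan-formed steel door, 234 wide, 16 deep, from 6 to 150 above the bench, 0.7 kg; stays where left, needs 0.5 to 2 N near its edge. A catch knob stands 16 off its outer face, 208 from the hinge, 52 above the bench
- door_hinge (a point): point on the door's upright hinge axis at the right edge of the cabinet's front, 150 above the bench; fixed to the cabinet, same axes. At angle a the door runs from here along (-sin a, cos a) in the cabinet's x, y; its outer face, the one to push, is 16 off that line on the side (-cos a, -sin a)
- door_edge (a point): top corner of the door's free edge, on its outer face, 234 from the hinge, 150 above the bench
- paint_tin_mid (a point): middle of a dark red paint tin, 96 across, 115 high, on the bench to the right of the cabinet; leave it alone
- grease_tin_mid (a point): middle of a yellow tin, 64 across, 55 high, on top of the cabinet near the back; leave it alone
- carton_mid (a point): middle of a cardboard carton 110 x 140 x 75 on the bench in front, to the left; leave it alone
- pipe_tee_mid (a point): middle of a steel pipe tee, 68 long, 55 high, on the bench in front of the open pigeonholes; leave it alone
- coupling_mid (a point): middle of an upright steel pipe coupling, 42 across, 42 high, on top of the cabinet, left of the drawers; leave it alone
- spanner: open spanner about 190 long lying on the bench in front, to the right; origin at its middle; leave it alone

How it is judged:
By the outcome, as a careful person would: the job done as asked, in the order asked, and still so for the second after the job is handed in, with the robot touching nothing.
It also fails if it takes over 64 s, if anything falls off the work surface, if the arm or the gripper's body presses on something with over 40 N, if the wrist force passes 120 N, or if a joint passes its speed limit or range.

## Working session

There is one attempt and no reset: what is moved stays moved. The work goes in short steps, each a Python script; the robot and the scene stay as the last script left them, time stands still between calls to the robot, and variables do not carry over. Pictures are saved under pics/ and viewed, about 8 in all and at most 12, crops included, and the job is handed in when it is done.

```bash
mkdir -p pics && cat > h.py <<'E'
import numpy as np, cv2
from rig import robot
def cam(n):
    c=robot.camera_info(n); R=cv2.Rodrigues(np.array(c['rvec'],float))[0]; t=np.array(c['tvec'],float).ravel()
    return c,R,t
def ray(n,uv,z):
    c,R,t=cam(n); d=R.T@np.array([(uv[0]-c['cx'])/c['fx'],(uv[1]-c['cy'])/c['fy'],1.]); o=-R.T@t
    return o+d*(z-o[2])/d[2]
def proj(n,p):
    c,R,t=cam(n); q=R@np.asarray(p,float)+t; return np.array([c['fx']*q[0]/q[2]+c['cx'],c['fy']*q[1]/q[2]+c['cy']])
def snap(n,f):
    im=robot.grab_frame(n)[:,:,::-1].copy(); cv2.imwrite('pics/'+f+'.png',im); return im
E
python3 - <<'E'
from h import *
for n in ('scene','side'):
    im=snap(n,n+'0'); c,R,t=cam(n); print(n,c['fx'],c['fy'],(-R.T@t).round(3),R[2].round(2))
a=[cv2.imread(f'pics/{n}0.png') for n in('scene','side')]
for n,i in zip('ab',a): cv2.imwrite(f'pics/{n}big.png',cv2.resize(i,(800,600),interpolation=cv2.INTER_CUBIC))
s=robot.get_state();print(s['time'],s['ee_pos'],s['tool_rot'])
E
```

```text
scene 398.88317089899846 398.88317089899846 [ 1.27  -0.051  0.873] [-0.71  0.06 -0.7 ]
side 352.97963782903804 352.97963782903804 [0.096 0.769 0.723] [ 0.4  -0.72 -0.57]
0.1 [ 0.1785125  -0.59864154  0.2239025 ] [[ 9.58305450e-01  2.85745562e-01 -3.72275640e-04]
 [ 2.85745797e-01 -9.58304921e-01  1.00892175e-03]
 [-6.84586646e-05 -1.07323141e-03 -9.99999422e-01]]
```

View pics/abig.png

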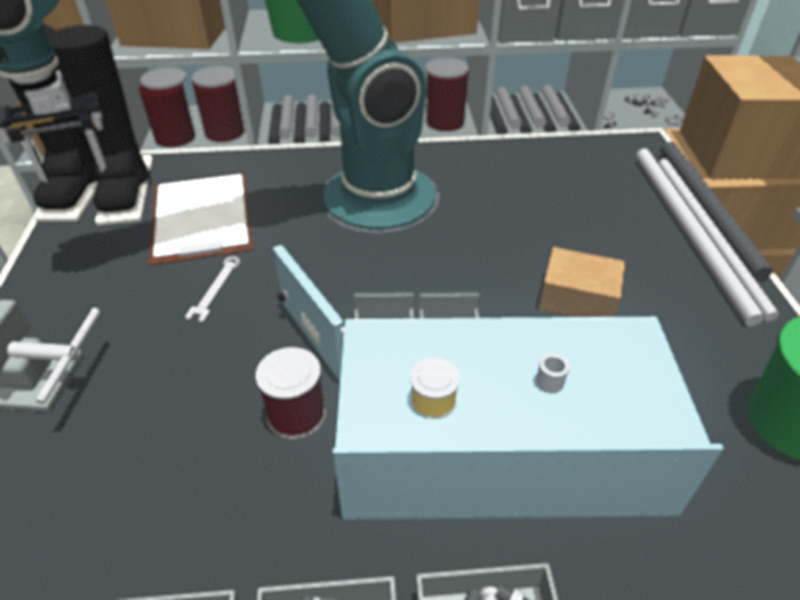

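View pics/bbig.png

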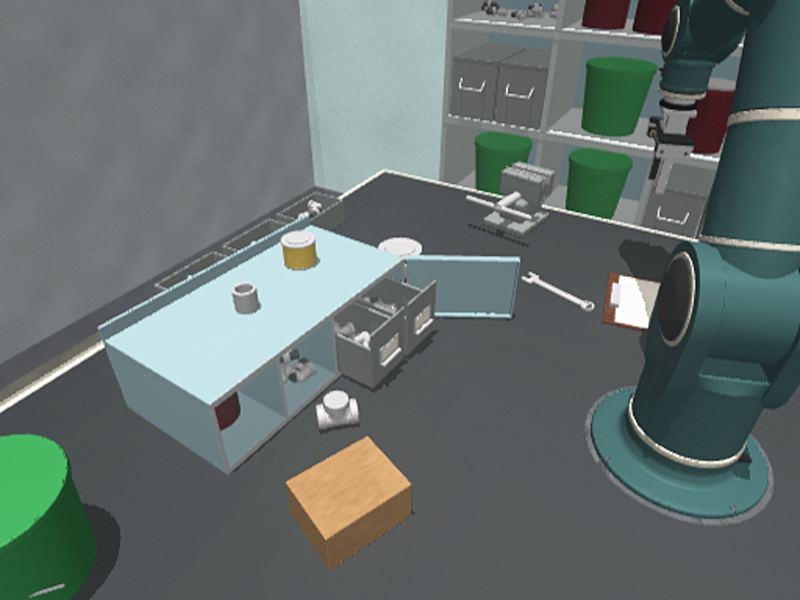

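The scene view (800x600) shows the cabinet's front top edge from (345,320) to (657,318), with the door's top edge running from (343,325) to (276,250) and the paint tin at (290,390). In the side view the same front edge runs (213,404) to (405,258), the door corner is at (519,259), and the drawer front tops are at about (335,340)–(375,360) and (405,310)–(437,283).

```bash
python3 - <<'E'
from h import *
k=.64
P=lambda n,u,v,z: ray(n,(u*k,v*k),z)
A=P('scene',345,320,.155);B=P('scene',657,318,.155);C=P('side',213,404,.155);D=P('side',405,258,.155)
for n,p in zip('ABCD',(A,B,C,D)):print(n,p.round(4))
print('len',np.linalg.norm(A-B),np.linalg.norm(C-D))
print('door edge scene',P('scene',276,250,.15).round(4),'side',P('side',520,260,.15).round(4))
print('tin top',P('scene',289,370,.115).round(3), 'spanner',P('side',558,290,.005).round(3),'clip',P('side',610,275,.0).round(3))
for n in ('scene','side'):
    im=cv2.imread(f'pics/{n}0.png')
    x0,y0,x1,y1=(150,140,330,260) if n=='scene' else (190,140,345,260)
    cv2.imwrite(f'pics/{n}_crop.png',cv2.resize(im[y0:y1,x0:x1],None,fx=4.4 if n=='scene' else 5,fy=4.4 if n=='scene' else 5,interpolation=cv2.INTER_CUBIC))
E
```

```text
A [ 0.5697 -0.0833  0.155 ]
B [0.6084 0.4161 0.155 ]
C [0.5985 0.4137 0.155 ]
D [ 0.5635 -0.0784  0.155 ]
len 0.5009152526952089 0.4933809639149687
door edge scene [ 0.3766 -0.205   0.15  ] side [ 0.3612 -0.1982  0.15  ]
tin top [ 0.632 -0.175  0.115] spanner [ 0.304 -0.356  0.005] clip [ 0.213 -0.495  0.   ]
```

View pics/side_crop.png

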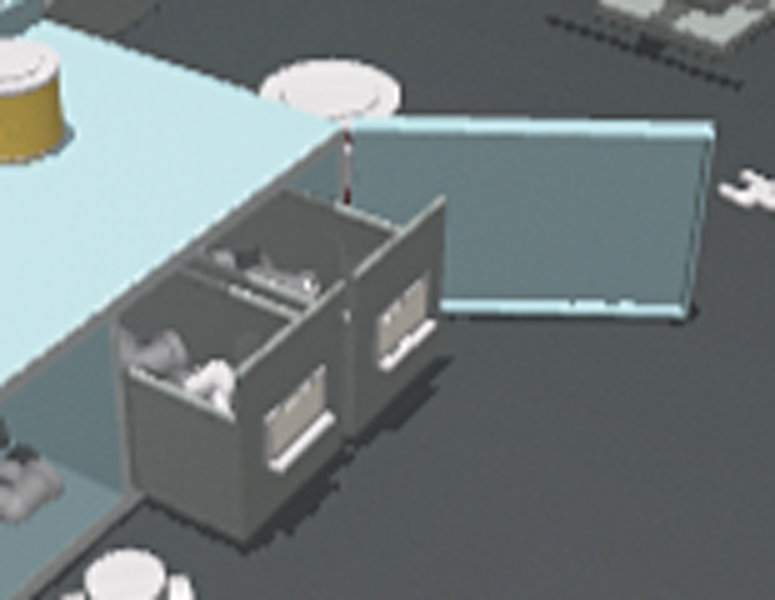

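View pics/scene_crop.png

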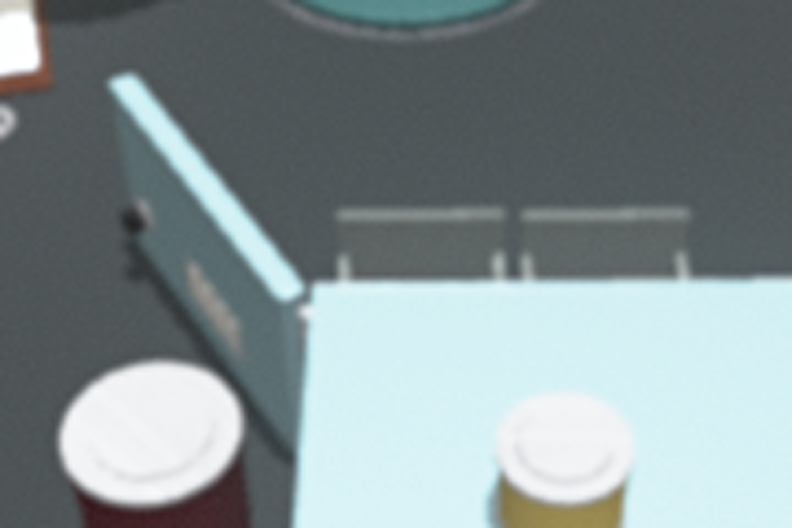

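Crops: in the side crop the left drawer's top edge runs (238,378)–(345,283) and the right's (355,277)–(443,200). The door's outer free corner is at (713,123). In the scene crop the drawer fronts run (338,210)–(505,210) and (523,210)–(690,210). The cabinet corner is at (312,284) and the door's outer corner at (110,80).

```bash
cat > geo.py <<'E'
from h import *
S=lambda u,v,z: ray('side',(190+u/5-.4,140+v/5-.4),z)
C=lambda u,v,z: ray('scene',(150+u/4.4-.4,140+v/4.4-.4),z)
if __name__=='__main__':
    print('cab right corner',C(312,284,.155).round(4),S(338,122,.155).round(4))
    for nm,a in dict(RR=((338,210),(443,200)),RL=((505,210),(355,277)),LR=((523,210),(345,283)),LL=((690,210),(238,378))).items():
        print(nm,C(*a[0],.134).round(4),S(*a[1],.134).round(4))
    print('door outer',C(110,80,.15).round(4),S(713,123,.15).round(4))
    print('door inner',C(135,73,.15).round(4),S(708,136,.15).round(4))
    print('knob',C(132,218,.052).round(4))
    print('tin',C(152,432,.115).round(4),S(330,90,.115).round(4))
    yaw=None
    A=C(312,284,.155);B=ray('scene',(657*.64-.2,318*.64-.2),.155)
    for A,B in ((A,B),(S(338,122,.155),ray('side',(213*.64,404*.64),.155))):
        d=B-A; yaw=np.arctan2(-d[0],d[1]); print('yaw',yaw, np.linalg.norm(d))
E
python3 geo.py
```

```text
cab right corner [ 0.5674 -0.084   0.155 ] [ 0.5725 -0.0813  0.155 ]
RR [ 0.4849 -0.0679  0.134 ] [ 0.4872 -0.0628  0.134 ]
RL [0.4937 0.0341 0.134 ] [0.4941 0.0366 0.134 ]
LR [0.4947 0.045  0.134 ] [0.4961 0.0447 0.134 ]
LL [0.5035 0.1469 0.134 ] [0.5025 0.1498 0.134 ]
door outer [ 0.3661 -0.2114  0.15  ] [ 0.3676 -0.2105  0.15  ]
door inner [ 0.3602 -0.1956  0.15  ] [ 0.3647 -0.1932  0.15  ]
knob [ 0.3936 -0.2091  0.052 ]
tin [ 0.6353 -0.1766  0.115 ] [ 0.6328 -0.1771  0.115 ]
yaw -0.08055027878289225 0.5014880022554615
yaw -0.052597633804249734 0.4957188928625644
```

```bash
cat >> h.py <<'E'
YAW=-.080; ex=np.array([np.cos(YAW),np.sin(YAW),0]); ey=np.array([-np.sin(YAW),np.cos(YAW),0])
H=np.array([.5685,-.0835,0])   # hinge = cabinet front right corner
def rot(th): c,s=np.cos(th),np.sin(th); return np.array([[c,s,0],[s,-c,0],[0,0,-1.]])
Z=lambda p,z: np.array([p[0],p[1],z])
def door_pose(a,gap=0.,r=.195,z=.112,flip=0):
    p=H+r*(-np.sin(a)*ex+np.cos(a)*ey)+(.016+.008+gap)*(-np.cos(a)*ex-np.sin(a)*ey)
    return Z(p,z),rot(a+YAW+flip)
E
python3 - <<'E'
from h import *
for f in(0,np.pi,-np.pi):
    for a in(2.2,1.5,.8,0): print(f,a,robot.ik(*door_pose(a,flip=f)))
cp=ray('scene',(553*.64,388*.64),.155);print('coupling',cp)
Fr=np.array([.489,-.016,0]); 
robot.gripper_to(0.0)
robot.move_ptp(Z(Fr-.05*ex,.28),rot(YAW))
s=robot.get_state();print(s['time'],s['opening'],s['ee_pos'],s['qpos'],s['force'])
robot.move_linear(Z(Fr-.05*ex,.100),velocity=.12)
snap('side','s1')
E
```

```text
0 2.2 [ 0.86434734  0.33137307 -0.54179942  2.09040742  0.24108097  0.77918744
  0.722961  ]
0 1.5 [ 0.69875954  0.19208077 -0.61575836  2.27131677  0.16803477  0.719855
 -0.18593391]
0 0.8 [ 0.55786876  0.3261262  -0.83938639  2.16990805  0.34588242  0.78001539
 -1.35612494]
0 0 [ 0.2469125   0.53769924 -0.64665454  1.82841436  0.40171432  0.90955784
 -2.23432907]
3.141592653589793 2.2 [ 0.45087188  0.28753709 -0.06484571  2.10350611  0.02692537  0.75130197
 -2.22338689]
3.141592653589793 1.5 [-0.84687805  0.28052857  1.09991803  2.31269829 -0.3768141   0.73493902
 -2.77010546]
3.141592653589793 0.8 [ 0.74511167  0.41820698 -1.078621    2.16574805  0.50383069  0.83510119
  1.64138001]
3.141592653589793 0 [ 0.44039718  0.64256399 -0.9308846   1.82253975  0.61106865  0.99325901
  0.74417585]
-3.141592653589793 2.2 [ 0.45087188  0.28753709 -0.06484571  2.10350611  0.02692537  0.75130197
 -2.22338689]
-3.141592653589793 1.5 [-0.84687805  0.28052857  1.09991803  2.31269829 -0.3768141   0.73493902
 -2.77010546]
-3.141592653589793 0.8 [ 0.74511167  0.41820698 -1.078621    2.16574805  0.50383069  0.83510119
  1.64138001]
-3.141592653589793 0 [ 0.44039718  0.64256399 -0.9308846   1.82253975  0.61106865  0.99325901
  0.74417585]
coupling [0.73260245 0.21347173 0.155     ]
3.8167 0.00046983741067711164 [ 0.43924964 -0.01260442  0.27993778] [ 0.60398876  0.04925463 -0.65996818  1.96054855  0.03304262  1.14245883
 -1.7208005 ] [ 0.26317004 -0.28918412  0.04291455]
```

View pics/s1.png

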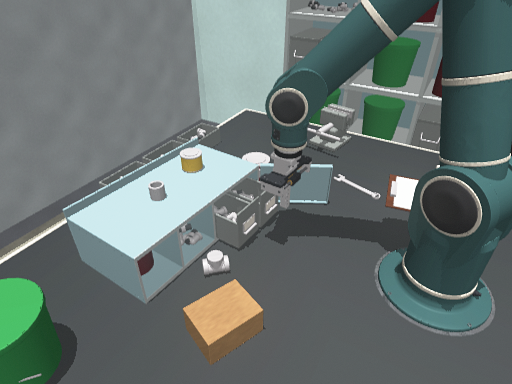

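The closed fingers stand in front of the right drawer at about (283,200), clear of the door and the pipe tee. I'll push it now.

```bash
cat >> h.py <<'E'
def push(Hm,z=.100):
    """finger starts in front of the drawer at z; pushes home, backs off"""
    rep=lambda m: print(m,robot.get_state()['time'],'x_cab of face rel. home mm',round(1e3*((robot.get_state()['ee_pos']-Hm)@ex+.008),1),robot.get_state()['force'].round(1))
    hit=robot.move_linear(Z(Hm-.023*ex,z),velocity=.06,threshold=25); rep(('fast',hit))
    if not hit:
        hit=robot.move_linear(Z(Hm+.004*ex,z),velocity=.025,threshold=25); rep(('slow',hit))
    return hit
HR=H+.060*ey; HL=H+.173*ey
E
python3 - <<'E'
from h import *
push(HR)
s=robot.get_state()
E
```

```text
('fast', False) 7.525 x_cab of face rel. home mm -14.9 [-3.1  0.1  1. ]
('slow', True) 8.175 x_cab of face rel. home mm -2.1 [-0.  -0.   0.2]
```

```bash
python3 - <<'E'
from h import *
for i in range(2):
    p=robot.get_state()['ee_pos']
    h=robot.move_linear(Z(p+.008*ex,.1),velocity=.01,threshold=25)
    s=robot.get_state();print(h,s['time'],(s['ee_pos']-HR)@ex*1e3+8,s['force'].round(1))
p=s['ee_pos']
robot.move_linear(Z(p-.03*ex,.1),velocity=.1)
snap('wrist','w1')
q=Z(p+ .113*ey-.13*ex,.1)
# rise, cross to the left drawer
robot.move_linear(Z(p-.14*ex,.17),velocity=.2)
robot.move_linear(Z(p-.14*ex+.113*ey,.10),velocity=.2)
print(robot.get_state()['time'])
push(HL)
p=robot.get_state()['ee_pos']
h=robot.move_linear(Z(p+.008*ex,.1),velocity=.01,threshold=25)
s=robot.get_state();print(h,s['time'],(s['ee_pos']-HL)@ex*1e3+8,s['force'].round(1))
robot.move_linear(Z(s['ee_pos']-.10*ex,.1),velocity=.15)
robot.move_linear(Z(s['ee_pos']-.10*ex,.25),velocity=.2)
print(robot.get_state()['time'])
im=snap('side','s2'); a=cv2.resize(im[120:260,180:345],None,fx=4,fy=4,interpolation=cv2.INTER_CUBIC)
cv2.imwrite('pics/s2c.png',a)
E
```

```text
True 8.6083 -2.287105798173478 [0.8 0.1 0.2]
True 9.025 -2.5260773013598996 [-0.4  0.6  0.2]
11.1417
('fast', False) 13.4167 x_cab of face rel. home mm -15.1 [-4.5  0.1  2.8]
('slow', True) 14.05 x_cab of face rel. home mm -3.4 [-0.2  0.5 -0.3]
True 14.4583 -3.689213551179259 [ 0.1 -0.9 -0.5]
16.175
```

View pics/s2c.png

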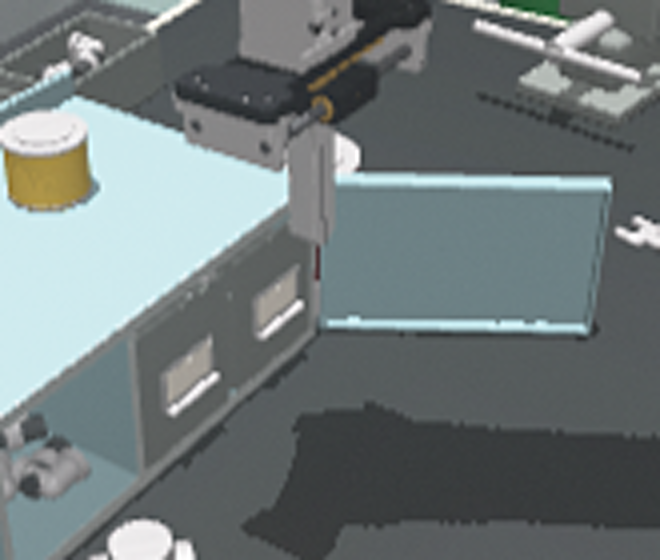

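Both drawers sit flush. The fingers met hard stops, repeatably, at −2.3 and −3.6 mm, which is within calibration. The door is unmoved and the fingers are clear. Next is the door.

```bash
sed -i 's/^YAW=-.080/YAW=-.072/; s/^H=np.array(\[.5685/H=np.array([.5665/' h.py && python3 - <<'E'
from h import *
p,R=door_pose(2.15,gap=.04)
robot.move_ptp(Z(p,.25),R)
robot.move_linear(p,velocity=.15)
print(robot.get_state()['time'],robot.get_state()['ee_pos'])
h=robot.move_linear(door_pose(2.15,gap=.002)[0],velocity=.08,threshold=15)
print(h,robot.get_state()['force'])
for a in np.arange(2.0,.14,-.2):
    p,R=door_pose(a)
    h=robot.move_linear(p,velocity=.08,frame=R,threshold=20)
    s=robot.get_state();print(round(a,2),h,round(s['time'],2),s['force'].round(1))
    if h: break
snap('side','s3')
E
```

```text
19.825 [ 0.42756601 -0.2343341   0.11271067]
False [-0.15642274 -0.20103993 -0.32254474]
2.0 False 20.99 [ 1.2  0.3 -0.4]
1.8 False 21.63 [0.3 0.4 0.5]
1.6 False 22.27 [ 0.3 -1.2  0.5]
1.4 False 22.92 [-0.7 -0.6  0.4]
1.2 False 23.56 [ 0.2 -0.5  0.4]
1.0 False 24.2 [-0.  -1.1 -0.3]
0.8 False 24.84 [0.4 0.1 0. ]
0.6 False 25.48 [ 0.4 -0.  -0.3]
0.4 False 26.12 [-0.5 -0.6  0.2]
0.2 False 26.77 [ 0.1  0.3 -0. ]
```

View pics/s3.png

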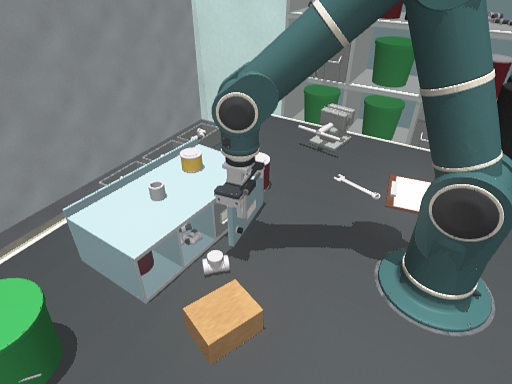

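The door has followed the fingers and stands slightly ajar at about (240,220). I'll finish with a slow push onto the frame.

```bash
python3 - <<'E'
from h import *
rep=lambda h:(lambda s:print(h,round(s['time'],2),'outer face off front mm',round(-1e3*((s['ee_pos']-H)@ex+.008),1),s['force'].round(1)))(robot.get_state())
p,R=door_pose(.06); h=robot.move_linear(p,velocity=.04,frame=R,threshold=20); rep(h)
R=rot(YAW)
for i in range(3):
    s=robot.get_state(); d=max(0,.0)
    h=robot.move_linear(Z(s['ee_pos']+.014*ex,.112),velocity=.02,threshold=20,frame=R); rep(h)
s=robot.get_state()['ee_pos']
robot.move_linear(Z(s-.08*ex,.112),velocity=.15); robot.move_linear(Z(s-.10*ex,.30),velocity=.2)
q=robot.get_state()['ee_pos']
robot.move_ptp(np.array([.30,-.42,.30]),rot(YAW-.6))
print(robot.get_state()['time'])
a=snap('side','s4')[110:270,170:345]; b=snap('scene','c4')[170:290,190:345]
a=cv2.resize(a,(400,366),interpolation=cv2.INTER_CUBIC); b=cv2.resize(b,(400,310),interpolation=cv2.INTER_CUBIC)
o=np.zeros((366,800,3),np.uint8); o[:,:400]=a;o[:310,400:]=b; cv2.imwrite('pics/end.png',o)
E
```

```text
False 27.65 outer face off front mm 27.8 [-0.4 -0.3  0.6]
False 28.49 outer face off front mm 14.9 [-10.9   0.1   7.3]
True 28.75 outer face off front mm 15.2 [ 1.  -0.1 -0.8]
True 29.03 outer face off front mm 15.3 [0.4 1.3 0.4]
32.825
```

View pics/end.png

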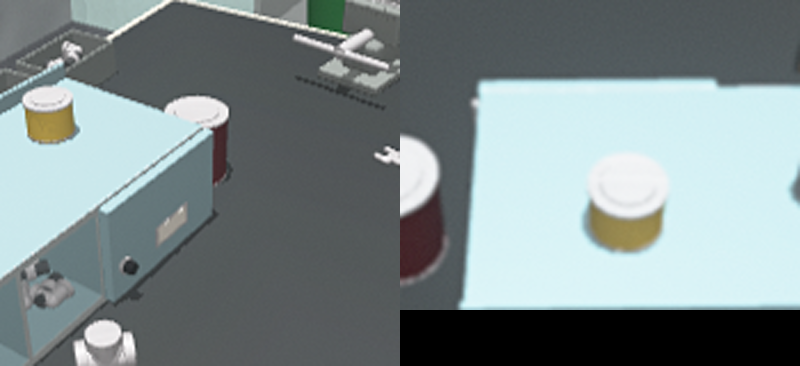

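The door lies flat on the frame. Its top edge is parallel to the front edge in the scene view at rows 80–85, and its outer face stands 15.3 mm off the front, against a nominal 16. The tins and the tee are where they were.

```bash
python3 - <<'E'
from h import *
for n in('side','scene'):
    im=robot.grab_frame(n)[:,:,::-1]; o=cv2.imread(f'pics/{n}0.png')
    hs=lambda i:cv2.cvtColor(i.copy(),cv2.COLOR_BGR2HSV)
    for nm,lo,hi in(('grease',(18,120,80),(35,255,255)),('carton',(8,90,90),(17,255,255))):
        for i in(o,im):
            k,l,st,c=cv2.connectedComponentsWithStats(cv2.inRange(hs(i),lo,hi)[130:]); 
            j=1+np.argsort(-st[1:,4])[:2]; print(n,nm,c[j].round(1).tolist())
robot.sign_off(); print(robot.get_state()['time'])
E
```

```text
side grease [[191.5, 34.1]]
side grease [[191.5, 34.2]]
side carton [[223.1, 189.9], [391.3, 63.6]]
side carton [[223.1, 190.0], [393.4, 47.0]]
scene grease [[279.5, 129.8], [270.0, 128.0]]
scene grease [[279.6, 129.8], [268.0, 124.0]]
scene carton [[373.8, 45.6], [492.3, 16.5]]
scene carton [[373.8, 45.8], [492.3, 16.4]]
the job is handed in; nothing more can be done
the job is handed in; nothing more can be done
```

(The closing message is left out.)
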